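Kit the spare parts for a power board repair

TASK

Gather the parts for the power board repair into the metal kit tray: the thicker capacitor into the round pocket, the larger heat sink into the largest rectangular pocket, the relay into the square pocket and the fuse block into the narrow oblong pocket, each standing upright flat on its pocket's floor as it stood on the bench. Do not move the slim capacitor or the small heat sink: leave them where they stand.

Things in the scene. Friction and masses are not known exactly. Their poses are not given: they have to be found in the camera images.
- capacitor_big: The thicker of two upright round can capacitors with dark blue sleeve: 35 mm diameter, 50 mm tall, about 60 g. Loose, standing on the bench at z = 0. Origin: centre of its underside; z up.
- heat_sink_big: The larger of two bare aluminium heat sinks: base 40 (x) x 50 (y) x 5 mm, ten upright fins that run along x, 27 mm tall overall. The fin ends form flat faces 40 mm apart across x, the outer fins faces 48 mm apart across y; about 70 g. Loose, standing on the bench at z = 0. Origin: centre of its underside; z up. Its yaw at the start is within 0.5 rad of 0.
- relay: Black block relay with three small brass pins pointing up: body 28 x 28 mm, 16 mm tall (22 mm with the pins, which stand on its top and are only for show: hold the body), about 30 g. Loose, standing on the bench at z = 0. Origin: centre of its underside; z up. Its yaw at the start is within 0.5 rad of 0.
- fuse_block: Reddish brown fuse block with two white tubes on top: 20 (x) x 45 (y) mm, solid block 18 mm tall (22 mm with the tubes, hold the block), long side along y, about 30 g. Loose, standing on the bench at z = 0. Origin: centre of its underside; z up. Its yaw at the start is within 0.5 rad of 0.
- capacitor_slim: Look-alike, to be left alone: slimmer, shorter capacitor with dark blue sleeve, 24 mm diameter, 40 mm tall. Loose, standing on the bench at z = 0. Origin: centre of its underside; z up.
- heat_sink_small: Look-alike, to be left alone: smaller aluminium heat sink, 26 (x) x 31 (y) mm, 18.5 mm tall, six fins. Loose, standing on the bench at z = 0. Origin: centre of its underside; z up.
- pocket_round: Round black pocket, 56 mm inside diameter, for the thick capacitor. One of four, two by two at 95 mm pitch in any order, fixed in a flat square metal tray (208 mm, rim 12 mm above the bench, yaw within 0.35 rad of 0). Floor 2 mm, walls 3 mm thick, 8 mm high overall. Origin: centre of its underside, 3 mm above the bench; the part stands 2 mm above it; axes along the tray, z up.
- pocket_large: Largest rectangular black pocket, 60 (x) x 70 (y) mm inside, for the large heat sink. One of four, two by two at 95 mm pitch in any order, fixed in a flat square metal tray (208 mm, rim 12 mm above the bench, yaw within 0.35 rad of 0). Floor 2 mm, walls 3 mm thick, 8 mm high overall. Origin: centre of its underside, 3 mm above the bench; the part stands 2 mm above it; axes along the tray, z up.
- pocket_square: Square black pocket, 46 x 46 mm inside, for the relay. One of four, two by two at 95 mm pitch in any order, fixed in a flat square metal tray (208 mm, rim 12 mm above the bench, yaw within 0.35 rad of 0). Floor 2 mm, walls 3 mm thick, 8 mm high overall. Origin: centre of its underside, 3 mm above the bench; the part stands 2 mm above it; axes along the tray, z up.
- pocket_narrow: Narrow oblong black pocket, 38 (x) x 63 (y) mm inside, for the fuse block. One of four, two by two at 95 mm pitch in any order, fixed in a flat square metal tray (208 mm, rim 12 mm above the bench, yaw within 0.35 rad of 0). Floor 2 mm, walls 3 mm thick, 8 mm high overall. Origin: centre of its underside, 3 mm above the bench; the part stands 2 mm above it; axes along the tray, z up.
Not all that is in view belongs to the job. Leave any green or purple look-alike of the pocket_narrow alone.

How it is judged:
By the outcome, as a careful person would: the job done as asked, in the order asked, and still so for the second after the job is handed in, with the robot touching nothing.
It also fails if it takes over 106 s, if anything falls off the work surface, if the arm or the gripper's body presses on something with over 40 N, if the wrist force passes 120 N, or if a joint passes its speed limit or range.

ROBOT

A 7-joint arm with a two-finger parallel gripper is mounted at the origin on a cart in front of the work surface, level with it; the furniture and walls round the work are solid. World frame = base frame: x ahead of the robot, y to its left, z up, the work surface at z = 0. Lengths are in m, angles in degrees, forces in N, time in s.
With the tool pointing down it reaches from about 0.35 to 0.775 m from the base axis. Payload 3.1 kg.
Tool frame: the origin (TCP) lies on the centre line of the jaws, within the pads' length; the fingertips stand 17 mm ahead of it and the grasp point (between the pads) lies 2 mm behind it (robot.tip_reach is the distance from the TCP to the fingertips, in m); z points along the fingers, y is the line along which they close (so a half turn about z gives the same grasp; the last joint's range is limited). The gripper opens to 85 mm and grips with 20 to 120 N. Pads are 22 mm wide; open, the fingers measure 114 mm over their backs; the gripper's body (76 mm by 85 mm) begins 54 mm behind the grasp point. The pads swing forward as they close: fully open they stand 13 mm farther back than shut.
Start: joints at [-74.868, 17.813, 0.802, 86.603, -0.252, 75.585, -1.558], TCP at [0.166, 0.525, 0.248] pointing down, gripper open.
Joint ranges: [-154.91, 154.91], [-16.99, 109.72], [-72.82, 74.43], [7.12, 147.25], [-82.49, 262.49], [11.32, 116.49], [-174.64, 174.64]. Speed limits (degrees/s): [159.86, 159.86, 180, 180, 180, 180, 180].

INTERFACE

Orientations are given as [roll, pitch, yaw] about the fixed x, y, z axes, in that order (R = Rz(yaw) Ry(pitch) Rx(roll)).
In Python, from station import robot, fingers, vision, workorder, recognise gives the robot as it stands. Calls block until the motion is done:
- robot.move_to(position, orientation): joint-space move of the TCP to a pose.
- robot.line_to(position, orientation=None, velocity=0.15, f_stop=None): straight line of the TCP; orientation=None keeps the orientation; velocity is the mean speed in m/s. With f_stop (N) it stops when the force on the tool has changed by that much, and returns True; else False.
- robot.move_j(angles): joint-space move.
- fingers.gripper_to(opening, force=None): opening from 0.0 (shut) to 1.0 (fully open); force is the grip in N (None keeps the last); returns when the fingers have stopped.
- robot.pause(seconds).
- robot.inverse_kinematics(position, orientation): joint angles nearest the present ones, or None.
- vision.grab_frame(name): name is "scene" or "top" or "wrist"; returns the picture (384x512x3 uint8, red, green, blue); there is no depth.
- vision.calibration(name): a dict with "mtx" (3x3 intrinsics, pixels), "k1" (the pictures are not rectified: a ray, as slopes to the right and down, at radius r is drawn at 1 + k1 r^2 times it, then the intrinsics apply), "extrinsics" (4x4, takes a point from world to camera coordinates); the wrist camera has in their place "T_tool_cam" (4x4, takes a point from camera to tool coordinates, whose origin is the TCP and whose axes are the flange's). Camera axes: x right, y up, looking along -z (the intrinsics and any distortion apply to the point x, -y, -z); pixel columns grow to the right and rows downward; lengths in m; the calibration is good to about 2 mm. A picture is of the moment at which its call begins: read the wrist's pose just before it. calibration takes no time and is no camera call.
A pose or a line that the arm cannot do raises robot.PlanningError and nothing moves.
- workorder.close_job(): hands the job in; it is judged then, once.
Trained networks look in the newest picture that a camera, given by its name, has taken for a name from the list of things; names that differ only in an ending like _2 or _b are one class to them, and where a whole thing is asked for, a point or a joint stands for the part that bears it (a point fixed in the world has none). Each returns a list of dicts, best first, with "p" (0 to 1); they miss things now and then, are a little off and sometimes report something else, mostly with a low value. They report only what shows in the picture. A call takes as long as a camera call. They do not tell look-alikes from the thing itself.
- recognise(label, camera): "rect" ([centre column, centre row, width, height] in pixels, round what is visible of it).
Readings, each from a call of its own:
- robot.current_time_s(): time.
- robot.current_joint_positions(): joint angles.
- robot.current_dq(): joint speeds.
- robot.current_joint_torque(): joint torques, N m.
- robot.current_tool_pos(): TCP position.
- robot.current_eef_rot(): TCP orientation.
- robot.current_contact_force(): force on the tool from outside, world axes, zero at the start.
- robot.current_torque(): the same for the moment, N m.
- robot.current_finger_gap(): opening from 0.0 (shut) to 1.0 (fully open).
- robot.current_gripper_force(): force on a finger pad.
Only numpy, scipy, OpenCV 4.12 (cv2) and the standard library are available. Lean on these libraries where they do the work, as an engineer would, in place of code of your own. Each camera call takes 0.05 s, during which the arm holds its last target. There are 200 camera calls.

## Working session

There is one attempt and no reset: what is moved stays moved. The work goes in short steps, each a Python script; the robot and the scene stay as the last script left them, time stands still between calls to the robot, and variables do not carry over. Pictures are saved under pics/ and viewed, at most 14 in all, crops included, and the job is handed in when it is done.

```bash
ls; mkdir -p pics; python3 - <<'E'
from station import robot, fingers, vision, workorder, recognise
import cv2,numpy as np
for n in ("top","scene"):
    im=vision.grab_frame(n); cv2.imwrite(f"pics/{n}0.png",im[...,::-1])
    c=vision.calibration(n); print(n,{k:np.round(v,4).tolist() for k,v in c.items()})
    for l in "capacitor_big heat_sink_big relay fuse_block pocket_round pocket_large pocket_square pocket_narrow".split():
        print(l,[(np.round(d["rect"]).astype(int).tolist(),round(d["p"],2)) for d in recognise(l,n)][:4])
print(vision.calibration("wrist"), robot.current_time_s(), robot.current_eef_rot())
E
```

```text
pics
top {'mtx': [[365.3381, 0.0, 256.1622], [0.0, 365.3381, 191.2534], [0.0, 0.0, 1.0]], 'k1': -0.0668, 'extrinsics': [[0.0068, -0.9997, -0.022, -0.0284], [0.9955, 0.0047, 0.0945, -0.5148], [-0.0944, -0.0225, 0.9953, -1.2035], [0.0, 0.0, 0.0, 1.0]]}
capacitor_big []
heat_sink_big [([251, 155, 17, 18], 0.61)]
relay []
fuse_block [([148, 220, 18, 7], 0.4), ([242, 212, 9, 10], 0.28)]
pocket_round [([301, 191, 19, 21], 0.82), ([148, 222, 18, 11], 0.23)]
pocket_large [([300, 166, 24, 24], 0.9)]
pocket_square [([330, 196, 15, 12], 0.57)]
pocket_narrow [([385, 218, 24, 17], 0.76), ([376, 184, 24, 12], 0.63), ([331, 167, 26, 13], 0.54)]
scene {'mtx': [[460.4882, 0.0, 252.1899], [0.0, 460.4882, 188.9881], [0.0, 0.0, 1.0]], 'k1': -0.0991, 'extrinsics': [[-0.9895, -0.1443, -0.0067, 0.5048], [0.1081, -0.7708, 0.6278, -0.1073], [-0.0958, 0.6205, 0.7784, -1.5464], [0.0, 0.0, 0.0, 1.0]]}
capacitor_big [([222, 303, 13, 20], 0.56)]
heat_sink_big [([215, 198, 11, 16], 0.55)]
relay [([288, 271, 10, 16], 0.59), ([260, 166, 18, 13], 0.38)]
fuse_block [([272, 299, 10, 19], 0.65)]
pocket_round [([261, 166, 16, 16], 0.66)]
pocket_large [([237, 164, 19, 16], 0.64)]
pocket_square [([266, 149, 13, 11], 0.71)]
pocket_narrow [([240, 142, 8, 14], 0.69), ([261, 118, 14, 16], 0.63), ([221, 304, 14, 15], 0.51)]
{'mtx': array([[292.59360203,   0.        , 254.15737527],
       [  0.        , 292.59360203, 192.6186222 ],
       [  0.        ,   0.        ,   1.        ]]), 'k1': -0.04577309862502099, 'T_tool_cam': array([[ 6.52994167e-04,  9.53412262e-01,  3.01669740e-01,
         7.65563615e-02],
       [ 9.99999550e-01, -8.29987046e-04,  4.58534401e-04,
        -1.82415633e-03],
       [ 6.87554297e-04,  3.01669305e-01, -9.53412376e-01,
        -1.25261210e-01],
       [ 0.00000000e+00,  0.00000000e+00,  0.00000000e+00,
         1.00000000e+00]])} 0.9 [ 1.79996009e+02 -1.97486277e-03  1.62483552e+02]
```

```bash
python3 - <<'E'
import cv2
im=cv2.imread("pics/top0.png"); cv2.imwrite("pics/top0c.png",cv2.resize(im[130:280,130:420],None,fx=2.75,fy=2.75,interpolation=cv2.INTER_CUBIC))
im=cv2.imread("pics/scene0.png"); cv2.imwrite("pics/scene0b.png",cv2.resize(im,None,fx=1.5,fy=1.5,interpolation=cv2.INTER_CUBIC))
E
```

```text
(no output)
```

View pics/top0c.png

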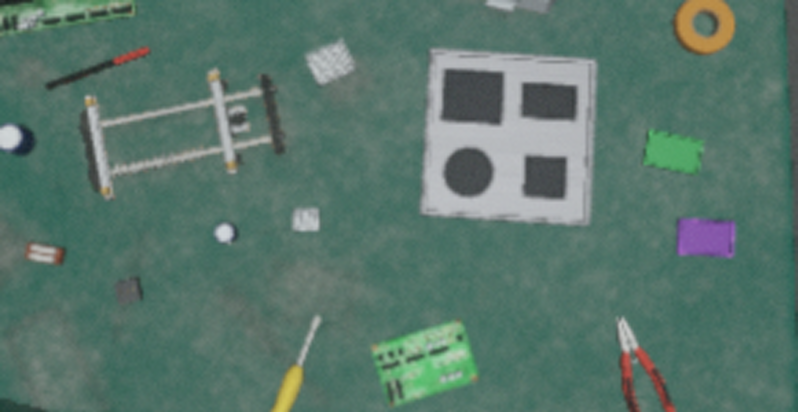

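View pics/scene0b.png

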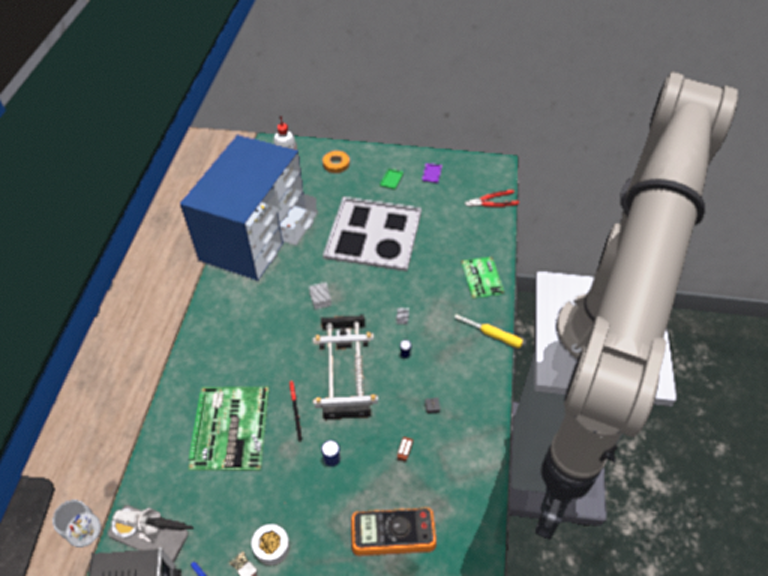

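The top view shows the big capacitor at about (135,180), fuse block (146,222), relay (176,235) and big heat sink (250,152). The pockets are large (302,165), narrow (330,167), round (300,193) and square (329,194). The look-alikes are the small sink (241,210), slim capacitor (212,214) and the green and purple trays on the right, and a PCB frame stands in the middle.

```bash
cat > h.py <<'E'
from station import robot, fingers, vision, workorder, recognise
import cv2, numpy as np
from scipy.spatial.transform import Rotation as Ro
def cam(n, pose=None):
    """camera to world 4x4"""
    c=vision.calibration(n)
    if n!="wrist": return c,np.linalg.inv(c["extrinsics"])
    p,r=pose; T=np.eye(4); T[:3,:3]=Ro.from_euler("xyz",r,degrees=True).as_matrix(); T[:3,3]=p
    return c,T@c["T_tool_cam"]
def ray(n,px,z,pose=None):
    c,T=cam(n,pose); px=np.atleast_2d(np.array(px,float)); K=c["mtx"]
    d=(px-K[:2,2])/[K[0,0],K[1,1]]; s=d.copy()
    for _ in range(20): s=d/(1+c["k1"]*(s**2).sum(1,keepdims=True))
    v=np.c_[s[:,0],-s[:,1],-np.ones(len(s))]@T[:3,:3].T; o=T[:3,3]
    return o+v*((z-o[2])/v[:,2])[:,None]
def proj(n,P,pose=None):
    c,T=cam(n,pose); q=(np.atleast_2d(P)-T[:3,3])@T[:3,:3]
    s=np.c_[q[:,0],-q[:,1]]/-q[:,2:]; s=s*(1+c["k1"]*(s**2).sum(1,keepdims=True))
    return s*[c["mtx"][0,0],c["mtx"][1,1]]+c["mtx"][:2,2]
def snap(name):
    pose=(np.array(robot.current_tool_pos()),np.array(robot.current_eef_rot()))
    im=vision.grab_frame("wrist"); cv2.imwrite(f"pics/{name}.png",im[...,::-1]); np.save(f"pics/{name}.npy",np.r_[pose])
    return im,pose
E
python3 - <<'E'
from h import *
o=lambda x,y:(130+x/2.75,130+y/2.75)
for n,p,z in [("cap",(14,139),.05),("fuse",(45,253),.02),("relay",(128,290),.016),("hs",(330,61),.025),("hss",(306,219),.018),("slim",(225,232),.04),("L",(473,96),.008),("N",(549,101),.008),("R",(468,172),.008),("S",(546,177),.008),
 ("frame1",(90,100),.0),("frame2",(107,192),0),("f3",(265,80),0),("f4",(282,152),0)]:
    w=ray("top",o(*p),z)[0]; print(n,w.round(3),np.hypot(*w[:2]).round(3))
E
```

```text
cap [0.547 0.38  0.05 ] 0.665
fuse [0.409 0.346 0.02 ] 0.536
relay [0.365 0.242 0.016] 0.438
hs [ 0.648 -0.004  0.025] 0.648
hss [0.453 0.024 0.018] 0.454
slim [0.436 0.12  0.04 ] 0.452
L [ 0.608 -0.181  0.008] 0.634
N [ 0.602 -0.276  0.008] 0.662
R [ 0.513 -0.175  0.008] 0.542
S [ 0.507 -0.271  0.008] 0.575
frame1 [0.603 0.301 0.   ] 0.674
frame2 [0.486 0.276 0.   ] 0.559
f3 [0.629 0.079 0.   ] 0.634
f4 [0.538 0.056 0.   ] 0.54
```

```bash
python3 - <<'E'
from h import *
print(robot.tip_reach)
R=[180,0,180]
for n,p in [("w1",[.45,.33,.24]),("w2",[.57,-.16,.28])]:
    robot.move_to(p,R); robot.pause(.3); snap(n); print(robot.current_time_s(), robot.current_joint_positions())
    for l in "capacitor_big heat_sink_big relay fuse_block pocket_round pocket_large pocket_square pocket_narrow".split():
        for d in recognise(l,"wrist"):
            if d["p"]>.3: print(l,np.round(d["rect"]).astype(int).tolist(),round(d["p"],2),ray("wrist",d["rect"][:2],.01,(np.array(robot.current_tool_pos()),robot.current_eef_rot()))[0].round(3))
E
```

```text
0.017
2.55 [-45.09410264  19.0106894    9.38887962  86.40762724  -3.16415816
  74.83788432  54.69467126]
capacitor_big [298, 247, 31, 38] 0.92 [0.561 0.387 0.01 ]
heat_sink_big [26, 300, 49, 37] 0.67 [ 0.655 -0.016  0.01 ]
relay [179, 93, 31, 32] 0.71 [0.364 0.24  0.01 ]
fuse_block [272, 132, 43, 27] 0.65 [0.409 0.35  0.01 ]
pocket_round [27, 301, 55, 37] 0.71 [ 0.656 -0.013  0.01 ]
5.1333 [ -6.04172622  23.58921367  29.71880323  77.06152526 -11.55528431
  82.32782583 113.18485877]
heat_sink_big [361, 214, 47, 36] 0.78 [ 0.651 -0.005  0.01 ]
pocket_round [242, 116, 54, 46] 0.92 [ 0.513 -0.178  0.01 ]
pocket_large [241, 185, 53, 47] 0.86 [ 0.607 -0.18   0.01 ]
pocket_square [171, 111, 40, 49] 0.58 [ 0.505 -0.271  0.01 ]
pocket_narrow [59, 135, 54, 39] 0.95 [ 0.536 -0.428  0.01 ]
pocket_narrow [175, 182, 53, 33] 0.82 [ 0.603 -0.274  0.01 ]
```

View pics/w1.png

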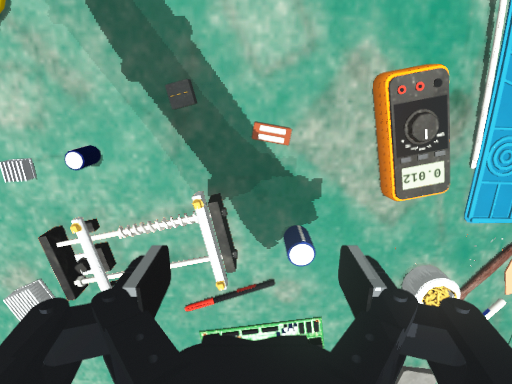

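View pics/w2.png

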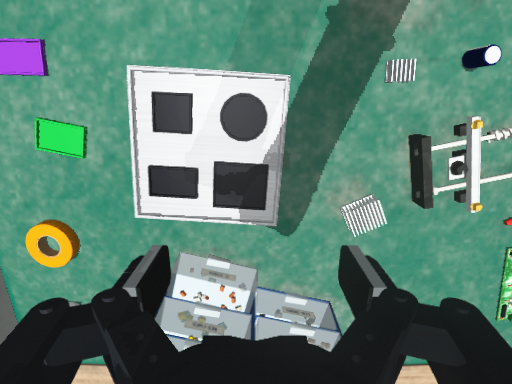

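The first wrist view shows the relay (180,93), fuse block (272,132), big capacitor (299,246) and slim capacitor (82,157). The second shows the tray (corners near 129,66 / 290,75 / 277,226 / 135,217) and the big sink (363,215). Next I'll segment the outlines to get poses and yaws.

```bash
python3 - <<'E'
from h import *
def rect(img,box,f,z,draw,model=None):
    im=cv2.imread(f"pics/{img}.png"); a=np.load(f"pics/{img}.npy"); pose=(a[0],a[1]) if a.ndim==2 else (a[:3],a[3:])
    x,y,w,h=box; m=f(im[y:y+h,x:x+w].astype(int)).astype(np.uint8)
    n,l,s,_=cv2.connectedComponentsWithStats(m); k=1+np.argmax(s[1:,4])
    c=max(cv2.findContours((l==k).astype(np.uint8),0,1)[0],key=len)[:,0]+[x,y]
    W=ray("wrist",c,z,pose)[:,:2]
    r=cv2.minAreaRect((W*1000).astype(np.float32)); return r,pose,c
sat=lambda b:(b.max(2)-b.min(2))
dark=lambda b:b.max(2)<75
red=lambda b:((b[...,2]-b[...,1])>25)|((b.min(2)>150))
white=lambda b:(b.min(2)>110)&(sat(b)<40)
S={"w1":cv2.imread("pics/w1.png"),"w2":cv2.imread("pics/w2.png")}
for n,img,box,f,z in [("relay","w1",(160,74,40,40),dark,.012),("fuse","w1",(245,115,54,36),red,.012),("cap","w1",(278,220,44,50),lambda b:(b[...,1]<70)|(b.min(2)>140),.05),("hs","w2",(335,190,55,50),lambda b:(sat(b)<25)&(b.max(2)>60),.025),
 ("R","w2",(212,88,62,58),dark,.011),("S","w2",(146,86,52,52),dark,.011),("N","w2",(142,158,62,46),dark,.011),("L","w2",(206,156,67,58),lambda b:b.max(2)<90,.011),("tray","w2",(122,60,175,170),white,.012)]:
    r,pose,c=rect(img,box,f,z,0); print(n,np.round(r[0],1),np.round(r[1],1),round(r[2],1))
    cv2.polylines(S[img],[c.reshape(-1,1,2)],True,(0,0,255),1)
cv2.imwrite("pics/seg.png",np.hstack([cv2.resize(S["w1"][70:280,155:330],None,fx=2.2,fy=2.2),cv2.resize(S["w2"][55:265,120:300],None,fx=2.2,fy=2.2)])[:600])
E
```

```text
relay [364.8 244.2] [29.2 30.8] 14.0
fuse [410.6 354.3] [56.1 20.2] 80.0
cap [539.  380.9] [54.6 30. ] 25.8
hs [637.7 -14.3] [72.5 58. ] 26.0
R [ 526.5 -177.1] [57.3 35.9] 82.1
S [ 508.  -269.7] [51.1 50.9] 86.7
N [ 601.9 -275.5] [68.1 44. ] 86.7
L [ 607.6 -181.5] [74.8 67.3] 86.1
tray [ 558.2 -226.3] [208.6 208.1] 86.4
```

View pics/seg.png

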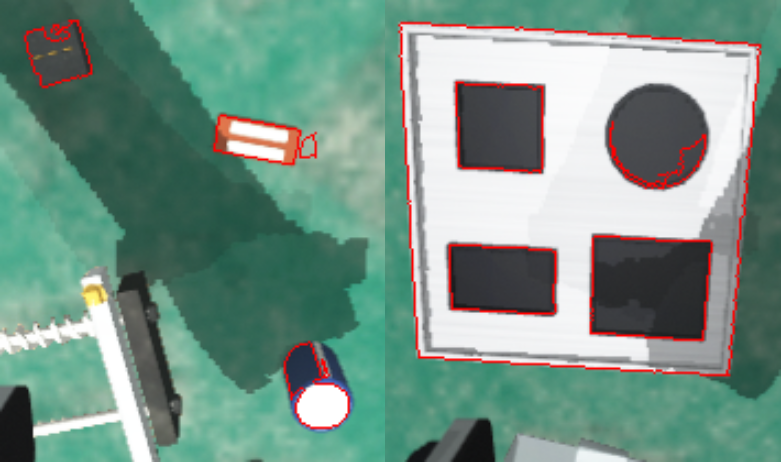

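The tray comes out as an exact 208 mm square, centred at (0.558,-0.226) with yaw -3.6°, and the relay and fuse outlines fit as well. The sink needs a closer look, and so does the capacitor's top disc, so I'll take close snaps of both.

```bash
python3 - <<'E'
from h import *
a=np.load("pics/w1.npy"); print("cap",ray("wrist",[301.4,254.5],.05,(a[0],a[1])))
a=np.load("pics/w2.npy"); print("drawer",ray("wrist",[[220,256],[290,292],[340,355]],.05,(a[0],a[1])))
robot.move_to([.645,-.005,.16],[180,0,112]); robot.pause(.3); snap("hs")
robot.move_to([.545,.382,.17],[180,0,90]); robot.pause(.3); im,pose=snap("cap")
g=cv2.imread("pics/hs.png"); cv2.imwrite("pics/both.png",np.hstack([g[60:340,80:432],im[60:340,80:432,::-1]]))
print(robot.current_time_s(), robot.current_joint_positions())
print([(ray("wrist",d["rect"][:2],.03,pose),d) for d in recognise("capacitor_big","wrist")])
E
```

```text
Traceback (most recent call last):
  File "h.py", line 11, in ray
    c,T=cam(n,pose); px=np.atleast_2d(np.array(px,float)); K=c["mtx"]
        ~~~^^^^^^^^
  File "h.py", line 8, in cam
    p,r=pose; T=np.eye(4); T[:3,:3]=Ro.from_euler("xyz",r,degrees=True).as_matrix(); T[:3,3]=p
                                    ~~~~~~~~~~~~~^^^^^^^^^^^^^^^^^^^^^^
  File "scipy/spatial/transform/_rotation.pyx", line 1428, in scipy.spatial.transform._rotation.Rotation.from_euler
  File "scipy/spatial/transform/_rotation.pyx", line 541, in scipy.spatial.transform._rotation._format_angles
ValueError: Expected `angles` to be at most 2-dimensional with width equal to number of axes specified, got () for shape
```

```bash
python3 - <<'E'
from h import *
a=np.load("pics/w1.npy"); print("cap",ray("wrist",[301.4,254.5],.05,(a[:3],a[3:])))
a=np.load("pics/w2.npy"); print("drawer",ray("wrist",[[220,256],[290,292],[340,355]],.05,(a[:3],a[3:])))
robot.move_to([.645,-.005,.16],[180,0,112]); robot.pause(.3); snap("hs")
robot.move_to([.545,.382,.17],[180,0,90]); robot.pause(.3); im,pose=snap("cap")
g=cv2.imread("pics/hs.png"); cv2.imwrite("pics/both.png",np.hstack([g[60:340,80:432],im[60:340,80:432,::-1]]))
print(robot.current_time_s(), robot.current_joint_positions())
print([(ray("wrist",d["rect"][:2],.03,pose),d) for d in recognise("capacitor_big","wrist")])
E
```

```text
cap [[0.55059907 0.38642879 0.05      ]]
drawer [[ 0.69656814 -0.20800242  0.05      ]
 [ 0.75487673 -0.10960083  0.05      ]
 [ 0.87400584 -0.02527125  0.05      ]]
8.9167 [-60.31303525  39.02931158  41.87995044  74.17812679 -25.65092007
  76.15249786 -18.96353998]
[(array([[0.5500423 , 0.38563252, 0.03      ]]), {'rect': [258.9, 178.9, 43.5, 46.1], 'p': 0.69})]
```

View pics/both.png

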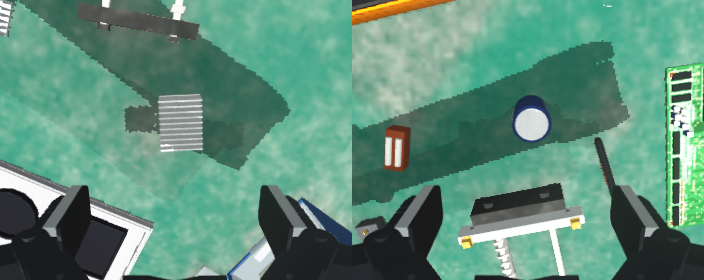

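The sink view shows its fins aligned with the jaws, centred at about (261,182). In the capacitor view the top disc is at (259,183), clear of the frame. Next step is picking the capacitor.

```bash
cat >> h.py <<'E'
TRAY=np.array([.5582,-.2263]); TY=-3.6
def pocket(ix,iy): return TRAY+Ro.from_euler("z",TY,degrees=True).as_matrix()[:2,:2]@[.0475*ix,.0475*iy]
def pick(xy,psi,z,opening,force=30,zup=.16):
    o=[180,0,psi]
    robot.move_to([*xy,zup],o); fingers.gripper_to(opening,force)
    robot.line_to([*xy,z],o,velocity=.12)
    fingers.gripper_to(0.0,force); robot.pause(.2)
    print("gap",robot.current_finger_gap(),"F",robot.current_gripper_force())
    robot.line_to([*xy,zup],o,velocity=.15)
    print("lifted gap",robot.current_finger_gap(),"F",robot.current_gripper_force(),robot.current_contact_force())
def place(xy,z,opening,psi=90+TY,zup=.16):
    o=[180,0,psi]
    robot.move_to([*xy,zup],o); robot.line_to([*xy,z+.02],o,velocity=.15)
    hit=robot.line_to([*xy,z],o,velocity=.03,f_stop=8)
    print("hit",hit,robot.current_tool_pos())
    fingers.gripper_to(opening); robot.pause(.2)
    robot.line_to([*xy,zup],o,velocity=.15); print("t",robot.current_time_s())
E
python3 - <<'E'
from h import *
a=np.load("pics/cap.npy"); c=ray("wrist",[259,183],.05,(a[:3],a[3:]))[0]
b=np.load("pics/hs.npy"); print(c, ray("wrist",[261,182],.022,(b[:3],b[3:])))
for p,ps in [((.55,.386,.035),90),((.648,-.005,.023),112),((.365,.244,.023),104),((.409,.35,.023),80)]+[((*pocket(i,j),.03),86.4) for i in(-1,1) for j in (-1,1)]:
    for z in (p[2],.16): print(robot.inverse_kinematics([p[0],p[1],z],[180,0,ps]) is not None,end=" ")
pick(c[:2],90,.034,.75)
E
```

```text
[0.54978522 0.38724928 0.05      ] [[ 0.65037118 -0.0013849   0.022     ]]
True True True True True True True True True True True True True True True True gap 0.4002551113924009 F 30.175125002861023
lifted gap 0.3997790764050661 F 30.028815865516663 [-0.88384482 -0.38268999 -0.06677466]
```

```bash
python3 - <<'E'
from h import *
place(pocket(-1,1),.0388,.7)
pick([.650,-.002],112,.023,.8,35)
o=[180,0,90+TY]; robot.move_to([*(pocket(1,1)+[0,.03]),.17],o); robot.pause(.2); snap("hs_held")
E
```

```text
hit True [ 0.513462   -0.17566521  0.03991046]
t 17.325
gap 0.46044191871964 F 35.69144181597949
lifted gap 0.4586763571537563 F 35.19709816399882 [-0.34683978  0.37330842 -0.75574442]
```

View pics/hs_held.png

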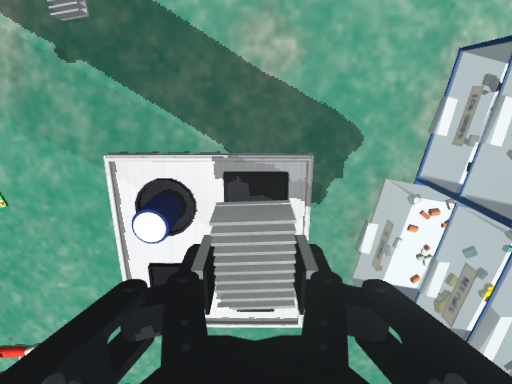

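The capacitor stands in the round pocket. The held sink spans about rows 222–308 at its fin tops, so I'll check how well it is centred along the jaws before placing it.

```bash
python3 - <<'E'
from h import *
a=np.load("pics/hs_held.npy"); P=(a[:3],a[3:]); z=a[2]+.004
r=ray("wrist",[[253,222],[253,308]],z,P); print((r-a[:3]).round(4))
off=float((r-a[:3])[:,1].mean()) ; print(off)
# camera bias check on pocket L far-edge (z=.011), expected y = centre + 35+3 mm
print(ray("wrist",[256,172],.011,P), pocket(1,1))
off=np.clip(off,-.008,.008)
place(pocket(1,1)-[0,off],.0282,.75)
E
```

```text
[[ 0.0008  0.0228  0.004 ]
 [-0.002  -0.0238  0.004 ]]
-0.0005319241502290961
[[ 0.61157155 -0.14272589  0.011     ]] [ 0.60858882 -0.18187628]
hit True [ 0.608316   -0.18110187  0.03004429]
t 25.625
```

```bash
python3 - <<'E'
from h import *
pick([.365,.2435],104,.022,.7,30)
place(pocket(-1,-1),.0275,.6)
robot.move_to([.41,.351,.2],[180,0,80]); robot.pause(.2); im,pose=snap("fuse")
for l in ("fuse_block",): print([(ray("wrist",d["rect"][:2],.012,pose),d) for d in recognise(l,"wrist")])
E
```

```text
gap 0.3176752929318439 F 30.27902752161026
lifted gap 0.3160850278619513 F 29.579232931137085 [ 0.34796561 -0.02170897  0.08025469]
hit True [ 0.50760061 -0.2704099   0.02869022]
t 35.6167
[(array([[0.41052817, 0.34909345, 0.012     ]]), {'rect': [253.9, 172.8, 20.8, 43.1], 'p': 0.65})]
```

View pics/fuse.png

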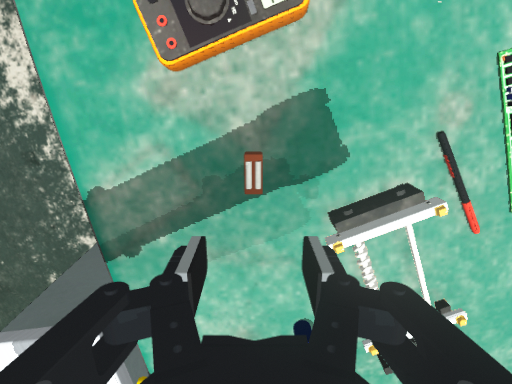

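The fuse block is upright at (254,173), aligned with the jaws and with clear space around it. I'll pick it, place it, then look at the tray.

```bash
python3 - <<'E'
from h import *
pick([.4105,.349],80,.023,.6,30)
place(pocket(1,-1),.0282,.55)
robot.move_to([.53,-.226,.25],[180,0,180]); robot.pause(.3); im,_=snap("end")
cv2.imwrite("pics/endc.png",cv2.resize(im[20:270,100:400,::-1],None,fx=2.4,fy=2.4,interpolation=cv2.INTER_CUBIC))
print(robot.current_time_s())
E
```

```text
gap 0.22435721665241734 F 30.593537092208862
lifted gap 0.22407465081432348 F 29.975915551185608 [-0.78271899 -0.40198504 -1.23842046]
hit True [ 0.60242346 -0.27639042  0.02972772]
t 47.0417
48.6583
```

View pics/endc.png

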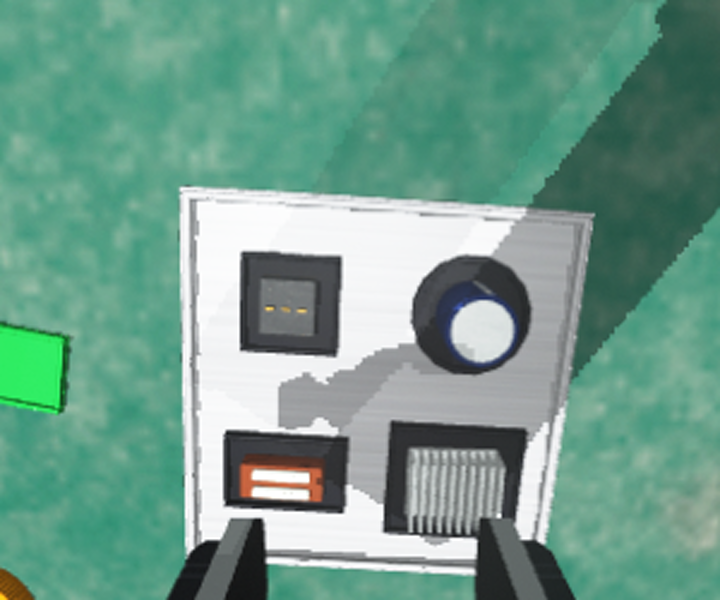

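All four parts are in the right pockets. The sink looks close to the far wall, possibly just perspective lean, so I'll check from straight above.

```bash
python3 - <<'E'
from h import *
robot.move_to([.58,-.27,.22],[180,0,86.4]); robot.pause(.3); im,_=snap("end2")
cv2.imwrite("pics/end2c.png",cv2.resize(im[80:330,110:400,::-1],None,fx=2.4,fy=2.4,interpolation=cv2.INTER_CUBIC))
print(robot.current_time_s())
a=np.load("pics/end2.npy"); P=(a[:3],a[3:]); L=np.r_[pocket(1,1),0]; M=Ro.from_euler("z",TY,degrees=True).as_matrix()
d=im[...,::-1].copy()
sq=lambda w,h,z:(L+np.array([[i*w/2,j*h/2,z] for i,j in((1,1),(1,-1),(-1,-1),(-1,1))])@M.T)
for w,h,z,col in [(40,48,32,(0,0,255)),(66,76,11,(0,255,255)),(40,50,5,(255,0,255))]:
    q=proj("wrist",sq(w/1e3,h/1e3,z/1e3),P); cv2.polylines(d,[q.round().astype(int).reshape(-1,1,2)],True,col,1)
cv2.imwrite("pics/end2d.png",np.hstack([cv2.resize(d[80:280,180:380],None,fx=2,fy=2,interpolation=cv2.INTER_NEAREST),cv2.resize(im[80:280,180:380,::-1],None,fx=2,fy=2,interpolation=cv2.INTER_CUBIC)]))
E
```

```text
50.2833
```

View pics/end2d.png

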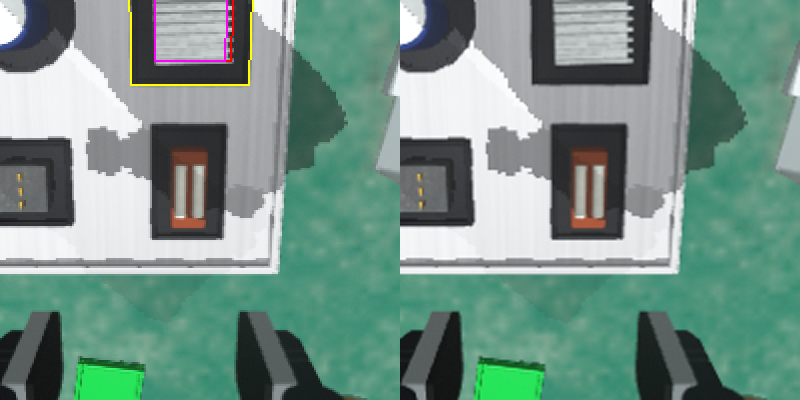

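Seen from above, the fuse block and relay are centred in their pockets, and the sink's visible edges match the expected outlines. I'll check the sink's other end in the same frame.

```bash
python3 - <<'E'
import cv2
im=cv2.imread("pics/end2.png"); cv2.imwrite("pics/e3.png",cv2.resize(im[0:140,150:350],None,fx=3,fy=3,interpolation=cv2.INTER_CUBIC))
E
```

```text
(no output)
```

View pics/e3.png

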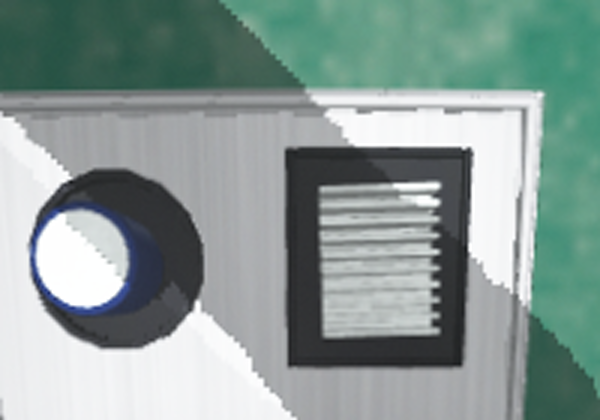

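The sink sits centred and flat in its pocket, and the capacitor is upright in the round one.

```bash
python3 -c "
from h import *
print(workorder.close_job())"
```

```text
the job is handed in; nothing more can be done
None
```

All four parts are in their pockets, upright and placed in the order asked. The slim capacitor and small heat sink were not touched, and I handed the job in at about 50 s; the system gave no verdict.

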